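Hang the cap bin on the louvred panel

TASK

Hang the blue bin of purple caps on the top louvre of the bench panel, on the free stretch beside the full grey bin with finger room between: keep it level and ease it down in your grip until its rear lip has dropped fully home behind the louvre, and only then let go. Then push it gently along the louvre until its side meets the grey bin, and leave it hanging there. Do not press anything hard against the panel, shove the grey bin along, tip it, or disturb the flask, tip box and bottle.

Things in the scene. Friction and masses are not known exactly. Their poses are not given: they have to be found in the camera images.
- bin_mid (a point): Centre of the loose blue bin (0.2-0.35 kg): open tub 100 mm deep (x), 66 wide (y), 55 high, 3 mm walls, stands on the bench. z up; +x is the back with the lip, -x the front (front wall and foremost 30 mm of the sides only 32 high; sides behind are full height, grip across the 66). Back wall's outer face is at x = +50; at its top a flange 60 wide, 3 thick runs back to x = +59.5 and ends in the lip.
- bin_lip (a point): Middle of the lower edge of the blue bin's lip (3 mm thick, from x = +56.5 to +59.5 of bin_mid, turned down 9 mm below the flange's underside). 58 mm along +x and 15.5 mm above bin_mid; flange underside 24.5 mm, flange top 27.5 mm above bin_mid. Slot between back wall and lip: 6.5 mm. Same axes as bin_mid.
- stand: Fixed grey bench stand (two T-feet with uprights, 330 mm apart) of the louvred panel. Origin on the bench, below the nominal front face of the sheet, mid-width. +x points from the front into the panel, +y along the louvres, z up. Forcing is: over 15 N of the gripped blue bin on the panel, 25 N of the robot itself; when pushing the hung bin along, over 40 N in all its contacts (hanging alone makes about 14).
- sheet_nominal (a point): Point of the stand (its axes) where the front face of the white steel sheet (380 mm wide, 20 to 228 mm high) nominally lies, mid-width, 215 mm up. The sheet is bolted on through slots and spacers, square to the stand, but up to 12 mm forward or back (x) and up to 10 mm up or down (z) of nominal, with all louvres. This setting is not measured: feel for it.
- louvre_nominal (a point): Point of the stand (its axes): middle of the top louvre's free upper edge, nominally 190 mm up (true one shifts with the sheet, see there). Strip 2.5 mm thick, 372 long; between it and the sheet a 6 mm gap open upward. The lip goes in even with its back on the sheet; home when the flange rests on the edge. Let go, a bin droops 6 deg at the front, back on the 2nd louvre 42 mm lower.
- full_bin (a joint): Where the full grey bin (same shape, white caps) hangs on the top louvre: y of its middle in the stand's frame, m; always in the -y half (-0.13 to -0.07 at the start). Its sides are 33 mm either way. The blue bin goes on the free louvre on its +y side. A hung bin slides with 1 to 5 N; the grey one gives way at about 9 N. Frame full_bin: stand's axes, origin below the true sheet face.
- flask: Bystander: clear culture flask with orange medium and purple cap, lying flat, 120 x 60 x 25 mm, origin under it.
- tip_box: Bystander: blue pipette-tip box with clear lid, 80 x 112 x 60 mm, origin under its centre.
- bottle: Bystander: round orange jar with purple lid, 60 mm across, 115 mm high, origin under its centre.
Not all that is in view belongs to the job. What is shaped like the part that bears bin_mid but brown is not meant.

How it is judged:
By the outcome, as a careful person would: the job done as asked, in the order asked, and still so for the second after the job is handed in, with the robot touching nothing.
It also fails if it takes over 64 s, if anything falls off the work surface, if the arm or the gripper's body presses on something with over 40 N, if the wrist force passes 120 N, or if a joint passes its speed limit or range.

ROBOT

A 6-joint arm with a two-finger parallel gripper is mounted at the origin on the work surface. World frame = base frame: x ahead of the robot, y to its left, z up, the work surface at z = 0. Lengths are in m, angles in rad, forces in N, time in s.
With the tool pointing down it reaches from about 0.375 to 0.925 m from the base axis. Payload 5.7 kg.
Tool frame: the origin (TCP) lies at the centre of the arm's flange, where the gripper is bolted on; the fingertips stand 173 mm ahead of it and the grasp point (between the pads) lies 155 mm ahead of it (manip.tips_ahead is the z of the fingertips in the tool frame, in m); z points along the fingers, y is the line along which they close (so a half turn about z gives the same grasp; the last joint's range is limited). The gripper opens to 85 mm and grips with 20 to 120 N. Pads are 22 mm wide; open, the fingers measure 114 mm over their backs; the gripper's body (76 mm by 85 mm) begins 54 mm behind the grasp point. The pads swing forward as they close: fully open they stand 13 mm farther back than shut.
Start: joints at [1.147, 0.359, 1.51, -0, 1.272, -0.115], TCP at [0.182, 0.572, 0.405] pointing down, gripper open.
Joint ranges: [-2.97, 2.97], [-1.01, 2.36], [0.21, 2.38], [-0.96, 4.11], [0.2, 2.71], [-2.98, 2.98]. Speed limits (rad/s): [2.39, 2.39, 3.14, 3.14, 3.14, 3.14].

INTERFACE

Orientations are given as a unit quaternion [x, y, z, w].
In Python, from bench import manip gives the robot as it stands.
- The arm moves only by the tool send_rows, never from a script. Its argument "motion" is a list that holds one entry, the list of rows, each a list of 5 numbers: the shift along the tool's x, y, z in mm, then the turn about the tool's z in degrees, then the opening, from 0 (shut) to 1 (fully open). In form: [[[x, y, z, yaw, fingers], ...]]. A call has 1 to 12 rows; each row is the pose to reach, as a shift and turn from the pose commanded when the call began, along the tool's axes at that moment; what a row does not reach only later rows make up. A row lasts 1/8 s, in which the tool goes at most 62.5 mm and 10.7 degrees, less where a joint would pass 70% of its speed; a pose out of reach is approached as far as the arm can. A call with a gripper value outside its range is refused whole. The fingers move at their own pace and stop on an object; "grip_force" is the grip in N (left out, the last holds). Time passes only in rows, so rows that repeat a pose let the fingers close. It gives the time, the measured TCP pose, the force, the opening and the grip force at its end, in the units of the state.
- manip.get_state(): the state, without advancing time (a new reading comes with each control period).
- manip.read_camera(name): name is "scene" or "side" or "wrist"; returns the picture (400x640x3 uint8, red, green, blue); there is no depth.
- manip.camera_model(name): a dict with "fx", "fy", "cx", "cy" (pixels), "camera_from_world" (4x4, takes a point from world to camera coordinates). Camera axes: x right, y down, z forward; pixel columns grow to the right and rows downward; lengths in m; the calibration is good to about 2 mm. A picture is of the moment at which its call begins: read the wrist's pose just before it. camera_model takes no time and is no camera call; for the wrist camera it gives the pose at the moment of the call.
- manip.sign_off(): hands the job in; it is judged then, once.
The state is a dict: "t": time; "q": joint angles; "joint_velocities": joint speeds; "effort": joint torques, N m; "eef_pos": TCP position; "ee_rot": TCP orientation; "wrist_force": force on the tool from outside, world axes, zero at the start; "moment": the same for the moment, N m; "grip_width": finger opening in m; "grip_force": force on a finger pad.
Only numpy, scipy, OpenCV 4.12 (cv2) and the standard library are available. Lean on these libraries where they do the work, as an engineer would, in place of code of your own. Each camera call takes 0.05 s, during which the arm holds its last target. There are 200 camera calls.

## Working session

There is one attempt and no reset: what is moved stays moved. The work goes in short steps, Python scripts to look and compute and a tool call to move; the robot and the scene stay as the last step left them, time stands still between calls to the robot, and variables do not carry over. Pictures are saved under pics/ and viewed, at most 15 in all, crops included, and the job is handed in when it is done.

Besides the shell and the picture viewer there is one more tool, called after "Call:" as a command line: name --argument value ..., lists and objects as JSON in quotes. send_rows: Moves the arm, as the interface text tells. Its arguments: {"type":"object","properties":{"motion":{"type":"array"},"grip_force":{"type":"number"}},"required":["motion"]}

```bash
mkdir -p pics; ls; python3 - <<'E'
from bench import manip
import cv2
s=manip.get_state();print(s)
for n in("scene","side"):
    im=manip.read_camera(n);cv2.imwrite(f"pics/{n}0.png",im[:,:,::-1]);m=manip.camera_model(n);print(n,m)
E
```

```text
pics
{'t': 0.0, 'q': array([ 1.14686142e+00,  3.59542249e-01,  1.51149750e+00,  4.44452631e-06,
        1.27248944e+00, -1.15084997e-01]), 'joint_velocities': array([ 6.17381191e-05, -3.66371339e-04, -3.15361456e-04, -8.72842135e-04,
        1.77408685e-03,  2.06274417e-03]), 'effort': array([ 7.45686302e-04, -5.27621198e+01, -2.78625816e+01, -2.12149857e-04,
        1.29525698e-02,  1.77099542e-05]), 'eef_pos': array([0.18221765, 0.57126046, 0.40380633]), 'ee_rot': array([ 1.53812499e-01,  9.88099579e-01, -9.32749417e-04, -2.59856965e-04]), 'wrist_force': array([ 0.66835456,  0.19758226, -0.13594292]), 'moment': array([-0.01577767, -0.02950865, -0.0045525 ]), 'grip_force': 0.0, 'grip_width': 0.08556005657694762}
scene {'fx': 420.93328578870614, 'fy': 420.93328578870614, 'cx': 317.84710371497823, 'cy': 195.37453778303026, 'camera_from_world': array([[ 0.6449423 ,  0.76419135, -0.00781028, -0.27662672],
       [ 0.64668991, -0.55116532, -0.52726554, -0.25420776],
       [-0.40723652,  0.33500502, -0.84966467,  1.45104506],
       [ 0.        ,  0.        ,  0.        ,  1.        ]])}
side {'fx': 469.02094062405865, 'fy': 469.02094062405865, 'cx': 320.18915604275423, 'cy': 196.5965493459274, 'camera_from_world': array([[ 0.77967083, -0.62611058,  0.00994668, -0.40595659],
       [-0.47746178, -0.60469161, -0.63747808,  0.29885569],
       [ 0.40514645,  0.4922739 , -0.77040428,  1.33513932],
       [ 0.        ,  0.        ,  0.        ,  1.        ]])}
```

View pics/scene0.png

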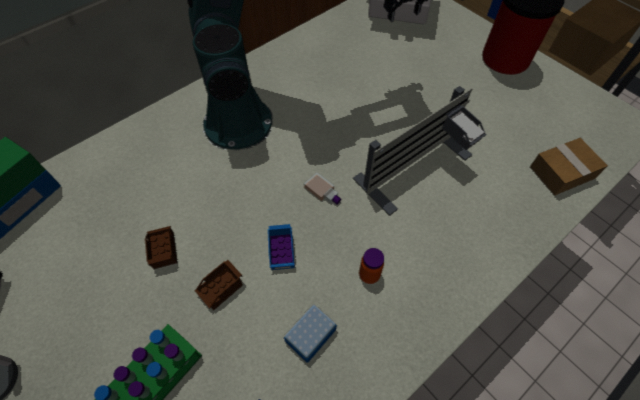

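View pics/side0.png

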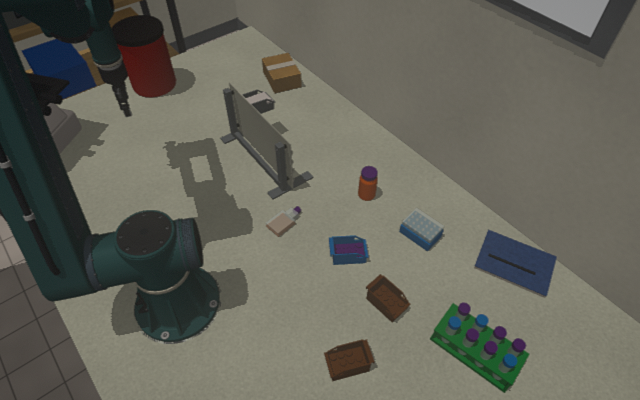

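The scene view shows the blue bin at about (282,248), the panel from (370,170) to (465,100), the grey bin at (465,127), the flask at (322,188), the bottle at (372,265) and the tip box at (311,333). In the side view the blue bin is at (349,250), the panel runs from (230,95) to (290,180) and the grey bin is at (258,100). Next I'll zoom in on the crops.

```bash
cat > h.py <<'E'
from bench import manip
import cv2, numpy as np
def ray(m,uv):
    T=m["camera_from_world"];R=T[:3,:3];c=-R.T@T[:3,3]
    d=R.T@np.array([(uv[0]-m["cx"])/m["fx"],(uv[1]-m["cy"])/m["fy"],1.]);return c,d/np.linalg.norm(d)
def onz(m,uv,z):
    c,d=ray(m,uv);return c+d*(z-c[2])/d[2]
def tri(rs):
    A=np.zeros((3,3));b=np.zeros(3)
    for c,d in rs:
        P=np.eye(3)-np.outer(d,d);A+=P;b+=P@c
    return np.linalg.solve(A,b)
def proj(m,p):
    q=m["camera_from_world"]@np.append(p,1);return np.array([m["fx"]*q[0]/q[2]+m["cx"],m["fy"]*q[1]/q[2]+m["cy"]])
E
python3 - <<'E'
from h import *
S=manip.camera_model("scene");D=manip.camera_model("side")
print("cams",ray(S,(320,200)),ray(D,(320,200)))
a=cv2.imread("pics/scene0.png");b=cv2.imread("pics/side0.png")
def crop(im,x,y,w,h,k):return cv2.resize(cv2.convertScaleAbs(im[y:y+h,x:x+w],alpha=1.5),None,fx=k,fy=k,interpolation=cv2.INTER_CUBIC)
o=np.zeros((600,800,3),np.uint8)
o[:400,:400]=0
p=crop(a,355,80,135,135,3);o[:405,:405][:p.shape[0],:p.shape[1]]=p   # scene panel x3 origin 355,80
p=crop(b,215,70,130,135,3);o[:p.shape[0],408:408+p.shape[1]]=p      # side panel x3 origin 215,70
p=crop(a,255,215,60,60,3);o[412:592,0:180]=p
p=crop(b,320,220,60,60,3);o[412:592,200:380]=p
cv2.imwrite("pics/crop1.png",o)
for n,u,v in(("bin",(282,248),(349,250)),("flask",(322,188),(285,222)),("bottle",(372,265),(368,185)),("tip",(311,333),(421,230)),("grey",(465,127),(258,100))):
    print(n,tri([ray(S,u),ray(D,v)]).round(3))
E
```

```text
cams (array([ 0.93372041, -0.41482214,  1.0967062 ]), array([-0.39680256,  0.33283256, -0.85543569])) (array([-0.08172227, -0.73071243,  1.22314893]), array([ 0.40135671,  0.48812558, -0.77501369]))
bin [ 0.486 -0.18   0.022]
flask [0.402 0.037 0.009]
bottle [ 0.692 -0.036  0.049]
tip [ 0.716 -0.265  0.018]
grey [0.583 0.431 0.159]
```

View pics/crop1.png

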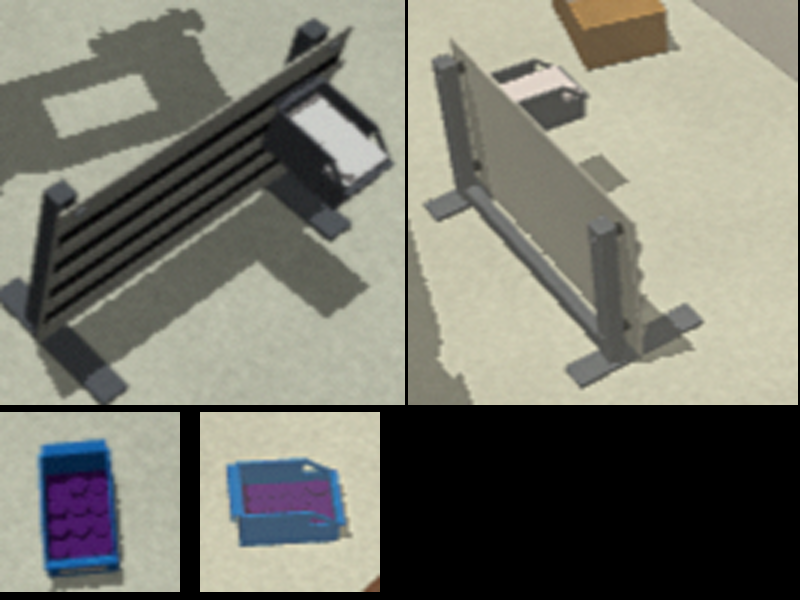

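The scene crop shows the louvred front with the grey bin at its far end. The upright tops are at crop (62,188) and (312,30). The side crop shows the plain back of the sheet, with upright tops at (605,228) and (450,62). The blue bin's lip faces up in the scene view and left in the side view.

```bash
python3 - <<'E'
from h import *
S=manip.camera_model("scene");D=manip.camera_model("side")
A=lambda x,y:(355+x/3,80+y/3)
B=lambda x,y:(215+(x-408)/3,70+y/3)
a=lambda x,y:(255+x/3,215+(y-412)/3)
b=lambda x,y:(320+(x-200)/3,220+(y-412)/3)
for n,u,v in (("upN",A(62,188),B(604,228)),("upF",A(313,28),B(449,62)),("shN",A(62,215),B(633,222)),("shF",A(350,28),B(451,38)),
 ("footNback",A(12,290),B(580,378)),("footNfront",A(115,390),B(692,315)),("footFfront",A(340,228),B(0,0)),
 ("gFrontNear",A(347,195),B(545,130)),("gFrontFar",A(390,158),B(587,98))):
    if n=="footFfront": print(n,onz(S,u,.01));continue
    p=tri([ray(S,u),ray(D,v)]);print(n,p.round(4),"reproj",(proj(S,p)-u).round(1))
# blue bin mask outline corners, onto flange top plane
for n,u,v,z in (("lipR",a(107,440),b(229,464),.055),("lipL",a(42,446),b(234,520),.055),("frR",a(118,562),b(343,489),.032),("frL",a(49,571),b(344,525),.032)):
    print(n,onz(S,u,z).round(4),onz(D,v,z).round(4),tri([ray(S,u),ray(D,v)]).round(4))
E
```

```text
upN [0.483  0.1569 0.2081] reproj [-0.8  1.3]
upF [0.4999 0.4815 0.2115] reproj [-0.4  0.6]
shN [0.5069 0.135  0.2154] reproj [-0.1  0.2]
shF [0.5229 0.5106 0.2138] reproj [ 0.2 -0.3]
footNback [ 0.4382  0.1603 -0.0049] reproj [-0.5  0.8]
footNfront [ 0.5949  0.1542 -0.0008] reproj [-0.4  0.7]
footFfront [0.6128273  0.47789149 0.01      ]
gFrontNear [0.6071 0.4687 0.0642] reproj [-0.5  0.8]
gFrontFar [0.6383 0.4332 0.1475] reproj [-5.5  7.8]
lipR [ 0.458  -0.1234  0.055 ] [ 0.4552 -0.1264  0.055 ] [ 0.4567 -0.1234  0.0514]
lipL [ 0.4237 -0.1733  0.055 ] [ 0.4169 -0.1805  0.055 ] [ 0.4204 -0.1737  0.0462]
frR [ 0.5514 -0.1861  0.032 ] [ 0.5367 -0.2098  0.032 ] [ 0.5469 -0.1908  0.0109]
frL [ 0.518  -0.2387  0.032 ] [ 0.5086 -0.242   0.032 ] [ 0.5139 -0.2372  0.0212]
```

Call:
send_rows --motion '[[[-38,-46,0,1.4,1],[-76,-92,0,2.8,1],[-114,-138,0,4.2,1],[-152,-184,0,5.6,1],[-190,-230,0,7,1],[-228,-276,0,8.4,1],[-266,-322,0,9.8,1],[-304,-368,0,11.2,1],[-342,-414,0,12.6,1],[-380,-460,0,14,1],[-418,-506,0,15.4,1],[-456,-552,0,16.7,1]]]'

```text
t: 1.6
eef_pos: [0.4492, -0.0949, 0.4046]
ee_rot: [0.296, 0.955, 0.0, -0.0]
wrist_force: [1.3, -0.0, 0.7]
grip_width: 0.0856
grip_force: 0.0
```

```bash
python3 - <<'E'
from h import *
s=manip.get_state();print(s["t"],s["eef_pos"],s["ee_rot"],s["q"])
W=manip.camera_model("wrist");im=manip.read_camera("wrist")
cv2.imwrite("pics/w1.png",im[:,:,::-1]);np.savez("w1.npz",**W)
hsv=cv2.cvtColor(im,cv2.COLOR_RGB2HSV)
print(proj(W,(0.4915,-.183,.055)),proj(W,(.515,.323,.18)))
print(ray(W,(320,200)))
E
```

```text
1.6 [ 0.4492444  -0.09488057  0.40460977] [ 2.96304060e-01  9.55093655e-01  1.06749684e-04 -4.18475787e-05] [-3.58860374e-01  1.54346746e-01  1.80032794e+00  2.24625313e-04
  1.18701392e+00 -1.32809960e+00]
[277.11123091 250.55489875] [1075.97802412 -118.03210162]
(array([ 0.38666458, -0.05266929,  0.37457974]), array([ 0.24692309, -0.16482417, -0.95491464]))
```

View pics/w1.png

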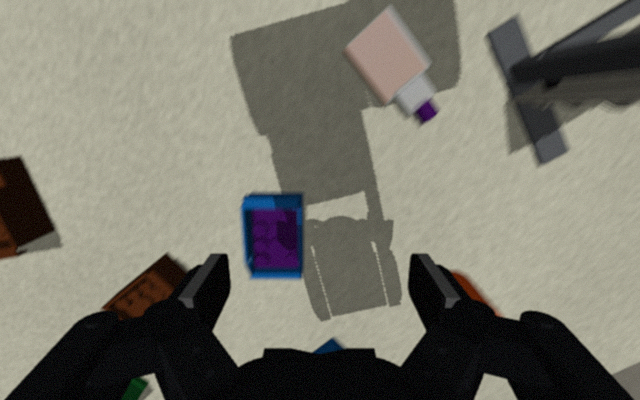

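The wrist view shows the bin with its flange edge at about (245..303,195) and its front at (251..302,277). It is already nearly square to the image. I'll pull the contour and measure from it.

```bash
python3 - <<'E'
from h import *
W=dict(np.load("w1.npz"));im=cv2.imread("pics/w1.png");hsv=cv2.cvtColor(im,cv2.COLOR_BGR2HSV)
m=cv2.inRange(hsv,(98,120,40),(150,255,255));m[:, :220]=0;m[:,330:]=0;m[:170]=0;m[300:]=0
ys,xs=np.nonzero(m)
def edge(rows):
    for y in rows:
        r=np.nonzero(m[y])[0]; 
        if len(r): print(y,r.min(),r.max())
edge((193,194,195,196,197,200,205,210,215,225,235,245,255,265,270,274,276,277,278,279,280))
for n,u,z in(("lipR",(303,194.5),.055),("lipL",(245,196),.055),("frR",(302,278),.032),("frL",(251,279),.032)):
    print(n,onz(W,u,z).round(4))
t=np.deg2rad(145.6)
for y in (-.033,.033):
  for x,z in((-.05,.0045),(-.02,.055),(.05,.055),(.0595,.055)):
    p=np.array([.4915+x*np.cos(t)-y*np.sin(t),-.183+x*np.sin(t)+y*np.cos(t),z]);print(x,y,proj(W,p).round(1))
E
```

```text
194 295 299
195 250 300
196 248 301
197 245 301
200 244 301
205 242 301
210 242 301
215 243 301
225 243 301
235 244 301
245 245 301
255 245 301
265 248 301
270 251 301
274 252 300
276 252 300
277 252 299
lipR [ 0.4537 -0.1195  0.055 ]
lipL [ 0.4192 -0.1724  0.055 ]
frR [ 0.5478 -0.1894  0.032 ]
frL [ 0.5122 -0.2437  0.032 ]
-0.05 -0.033 [307.8 267. ]
-0.02 -0.033 [306. 266.]
0.05 -0.033 [305.1 209.4]
0.0595 -0.033 [304.9 201.2]
-0.05 0.033 [259.2 267.1]
-0.02 0.033 [249.7 266.1]
0.05 0.033 [245.2 209.6]
0.0595 0.033 [244.6 201.3]
```

Call:
send_rows --motion '[[[-38,-26,40,0,1],[-76,-52,80,0,1],[-76,-52,115,0,1],[-76,-52,115,0,1]]]'

```text
t: 2.15
eef_pos: [0.4809, -0.1782, 0.2872]
ee_rot: [0.296, 0.955, 0.001, -0.004]
wrist_force: [-0.6, 0.3, -0.7]
grip_width: 0.0853
grip_force: 0.0
```

```bash
python3 - <<'E'
from h import *
s=manip.get_state();print(s["t"],s["eef_pos"],s["ee_rot"])
W=manip.camera_model("wrist");im=manip.read_camera("wrist")
cv2.imwrite("pics/w2.png",im[:,:,::-1]);np.savez("w2.npz",**W)
t=np.deg2rad(145.6)
for y in (-.033,.033):
  for x,z in((-.05,.032),(-.02,.055),(.05,.055),(.0595,.055)):
    p=np.array([.4865+x*np.cos(t)-y*np.sin(t),-.1833+x*np.sin(t)+y*np.cos(t),z]);print(x,y,proj(W,p).round(1))
E
```

```text
2.15 [ 0.48086184 -0.17819469  0.28715408] [ 2.96082314e-01  9.55155607e-01  6.76478632e-04 -3.54575675e-03]
-0.05 -0.033 [358.5 274.6]
-0.02 -0.033 [363.8 254.6]
0.05 -0.033 [368.  159.3]
0.0595 -0.033 [368.7 144.9]
-0.05 0.033 [279.1 274.7]
-0.02 0.033 [273.5 254.8]
0.05 0.033 [268.8 159.5]
0.0595 0.033 [268.1 145.1]
```

View pics/w2.png

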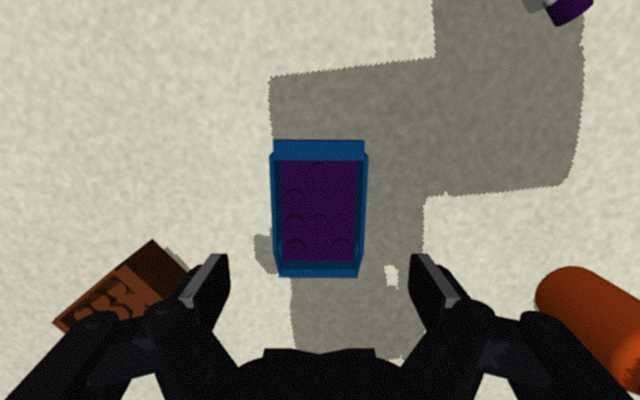

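The wrist view shows flange row 140 and sides at columns 269 and 368, symmetric about the fingers, so the bin is aligned to within 2 mm. I'll descend and grip.

Call:
send_rows --motion '[[[0,0,40,0,1],[0,0,75,0,1],[0,0,90,0,1],[0,0,99,0,1],[0,0,99,0,1],[0,0,99,0,0.6],[0,0,99,0,0.4],[0,0,99,0,0.4],[0,0,99,0,0.4],[0,0,99,0,0.4]]]' --grip_force 45

```text
t: 3.45
eef_pos: [0.4829, -0.179, 0.1919]
ee_rot: [0.296, 0.955, -0.0, 0.001]
wrist_force: [-0.3, 0.3, 7.0]
grip_width: 0.0653
grip_force: 50.1
```

```bash
python3 - <<'E'
from h import *
print(manip.get_state())
E
```

```text
{'t': 3.45, 'q': array([-4.89163991e-01,  5.34084360e-01,  1.89428056e+00, -1.71215358e-04,
        7.11100847e-01, -1.45957833e+00]), 'joint_velocities': array([-0.00241114,  0.00084537,  0.00098014, -0.00082319, -0.00113621,
       -0.00056843]), 'effort': array([-1.45315435e-01, -4.74461246e+01, -1.38198477e+01,  1.94985437e-02,
       -2.79233828e-01,  3.79765208e-02]), 'eef_pos': array([ 0.48286366, -0.17900702,  0.19187393]), 'ee_rot': array([ 2.95640592e-01,  9.55298648e-01, -2.54714484e-04,  1.03400232e-03]), 'wrist_force': array([-0.28021263,  0.25528431,  6.96094219]), 'moment': array([0.03541849, 0.05797461, 0.08332743]), 'grip_force': 50.11816084384918, 'grip_width': 0.06533205272305409}
```

Call:
send_rows --motion '[[[0,0,-8,0,0.4],[0,0,-30,0,0.4],[0,0,-60,0,0.4],[0,0,-100,0,0.4],[0,0,-140,0,0.4],[-2,40,-160,-4,0.4],[-5,90,-160,-9,0.4],[-8,140,-160,-14,0.4],[-11,190,-160,-19,0.4],[-14,240,-160,-24,0.4],[-17,289,-160,-29,0.4],[-17,289,-160,-31.8,0.4]]]'

```text
t: 4.95
eef_pos: [0.6611, 0.0533, 0.3507]
ee_rot: [0.02, 1.0, 0.001, 0.001]
wrist_force: [0.0, -0.1, -3.0]
grip_width: 0.0652
grip_force: 51.5
```

```bash
python3 - <<'E'
from h import *
s=manip.get_state();print(s["wrist_force"],s["moment"],s["eef_pos"],s["ee_rot"])
E
```

```text
[ 0.00838085 -0.07451378 -2.98160148] [-0.07695552 -0.01077886 -0.00072244] [0.66110558 0.05325401 0.35072174] [1.99581100e-02 9.99800481e-01 5.42227438e-04 6.14975066e-04]
```

Call:
send_rows --motion '[[[2,45,0,0,0.4],[4,90,0,0,0.4],[6,140,0,0,0.4],[8,190,0,0,0.4],[10,235,0,0,0.4],[11,260,0,0,0.4],[11,260,0,0,0.4],[11,260,0,0,0.4]]]'

```text
t: 5.95
eef_pos: [0.6604, 0.3093, 0.3505]
ee_rot: [0.023, 1.0, -0.001, -0.0]
wrist_force: [0.7, -0.4, -2.2]
grip_width: 0.0654
grip_force: 51.9
```

```bash
python3 - <<'E'
from h import *
s=manip.get_state();print(s["t"],s["eef_pos"],s["ee_rot"],s["wrist_force"],s["moment"])
W=manip.camera_model("wrist");im=manip.read_camera("wrist")
a=manip.read_camera("scene")
cv2.imwrite("pics/w3.png",im[:,:,::-1]);cv2.imwrite("pics/scene3.png",a[:,:,::-1]);np.savez("w3.npz",**W)
c=cv2.resize(cv2.convertScaleAbs(a[70:220,340:500],alpha=1.5),None,fx=2.6,fy=2.6,interpolation=cv2.INTER_CUBIC)
o=np.zeros((600,800,3),np.uint8);i2=cv2.convertScaleAbs(im,alpha=1.6)
o[:390,:416]=c[:390,:416]
o[:240,416:800]=cv2.resize(i2,(384,240))
cv2.imwrite("pics/c3.png",o[:,:,::-1])
E
```

```text
5.95 [0.66037493 0.30927326 0.35047988] [ 2.28440382e-02  9.99738735e-01 -6.97052164e-04 -3.55816361e-04] [ 0.67550193 -0.43398017 -2.18205971] [ 0.00139539 -0.027362    0.01990442]
```

View pics/w3.png

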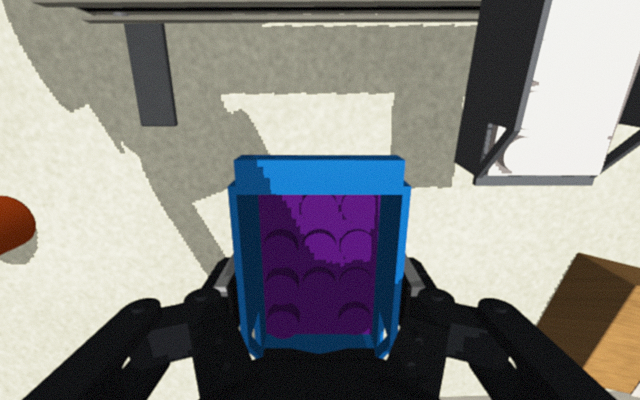

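View pics/c3.png

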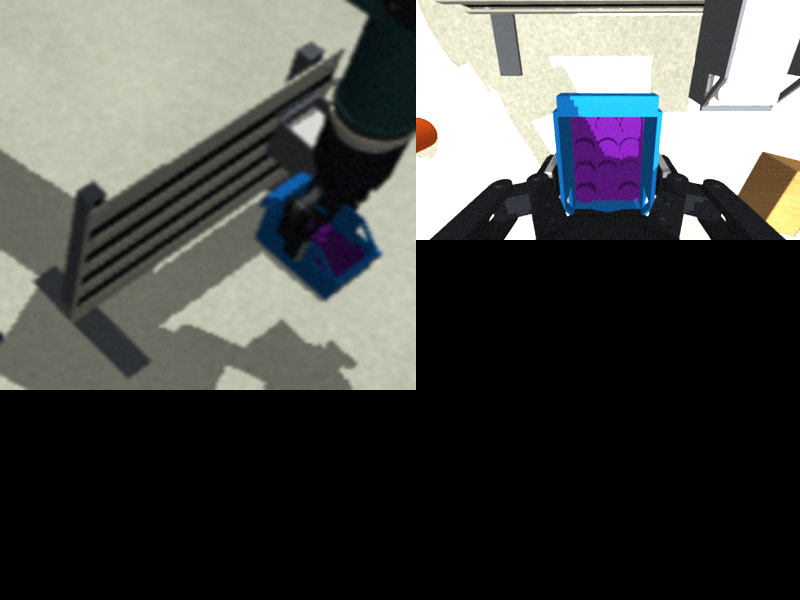

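The wrist view shows the blue bin held square, with flange edge row 156 spanning 235..405. The louvre lines at rows 10-20 are nearly parallel to it. The grey bin's near rim runs from (546,5) to (520,135). The scene view shows the bin in front of the panel and clear of the grey bin.

```bash
python3 - <<'E'
from h import *
W=dict(np.load("w3.npz"));g=cv2.imread("pics/w3.png",0).astype(float)
for u,z in(((546,5),.18),((535,60),.178),((520,135),.172),((235,156.),.2125),((405,156.),.2125)):print(u,onz(W,u,z).round(4))
for x in (150,250,350,450): print(x,g[0:32,x-3:x+4].mean(1).round().astype(int).tolist())
for z in (.17,.18,.19):print(z,[onz(W,(x,12),z).round(4).tolist() for x in(150,450)])
print("pred louvre edge px for sheet plane est:",proj(W,(.5235,.32,.18)),proj(W,(.515,.32,.2145)))
E
```

```text
(546, 5) [0.5506 0.4051 0.18  ]
(535, 60) [0.5707 0.4052 0.178 ]
(520, 135) [0.6028 0.4072 0.172 ]
(235, 156.0) [0.6005 0.2818 0.2125]
(405, 156.0) [0.6033 0.3418 0.2125]
150 [137, 119, 87, 70, 71, 72, 66, 39, 13, 4, 13, 43, 68, 76, 93, 122, 135, 139, 138, 121, 88, 73, 74, 76, 70, 69, 69, 72, 72, 70, 74, 69]
250 [137, 113, 78, 72, 74, 77, 66, 29, 6, 7, 23, 52, 70, 86, 108, 130, 144, 146, 137, 111, 78, 70, 94, 131, 148, 151, 148, 150, 148, 149, 149, 149]
350 [133, 102, 75, 72, 74, 75, 59, 22, 5, 9, 35, 62, 75, 96, 122, 138, 146, 147, 132, 99, 71, 89, 172, 231, 213, 161, 143, 144, 147, 146, 144, 144]
450 [120, 85, 70, 74, 75, 61, 31, 8, 4, 18, 49, 70, 84, 104, 126, 139, 144, 142, 121, 79, 71, 110, 186, 221, 194, 153, 142, 144, 144, 145, 143, 143]
0.17 [[0.5428, 0.241, 0.17], [0.5489, 0.3707, 0.17]]
0.18 [[0.5455, 0.2457, 0.18], [0.5513, 0.3668, 0.18]]
0.19 [[0.5483, 0.2505, 0.19], [0.5537, 0.3629, 0.19]]
pred louvre edge px for sheet plane est: [331.82289829 -64.46250464] [ 335.93731212 -172.58741199]
```

Call:
send_rows --motion '[[[15,10,0,0,0.4],[35,20,0,0,0.4],[55,20,0,0,0.4],[65,20,0,0,0.4],[68,20,0,0,0.4],[68,20,0,0,0.4],[68,20,0,0,0.4]]]'

```text
t: 6.92
eef_pos: [0.594, 0.3334, 0.3508]
ee_rot: [0.023, 1.0, 0.0, 0.0]
wrist_force: [-0.2, 0.4, -2.8]
grip_width: 0.0653
grip_force: 51.9
```

```bash
python3 - <<'E'
from h import *
s=manip.get_state();print(s["t"],s["eef_pos"],s["ee_rot"],s["wrist_force"],s["moment"])
a=manip.read_camera("scene");b=manip.read_camera("side");w=manip.read_camera("wrist")
c=cv2.resize(cv2.convertScaleAbs(a[60:180,370:490],alpha=1.5),None,fx=3.3,fy=3.3,interpolation=cv2.INTER_CUBIC)
d=cv2.resize(cv2.convertScaleAbs(b[60:180,200:320],alpha=1.5),None,fx=3.3,fy=3.3,interpolation=cv2.INTER_CUBIC)
o=np.zeros((600,800,3),np.uint8);o[:396,:396]=c;o[:396,400:796]=d;o[400:600,:320]=cv2.resize(w,(320,200))
cv2.imwrite("pics/c4.png",o[:,:,::-1]);cv2.imwrite("pics/w4.png",w[:,:,::-1]);
E
```

```text
6.925 [0.5939699  0.33337023 0.3507662 ] [2.27907506e-02 9.99740195e-01 4.88047201e-05 3.47690736e-04] [-0.23298976  0.43893132 -2.83945685] [-0.01252416 -0.01042403  0.01523384]
```

View pics/c4.png

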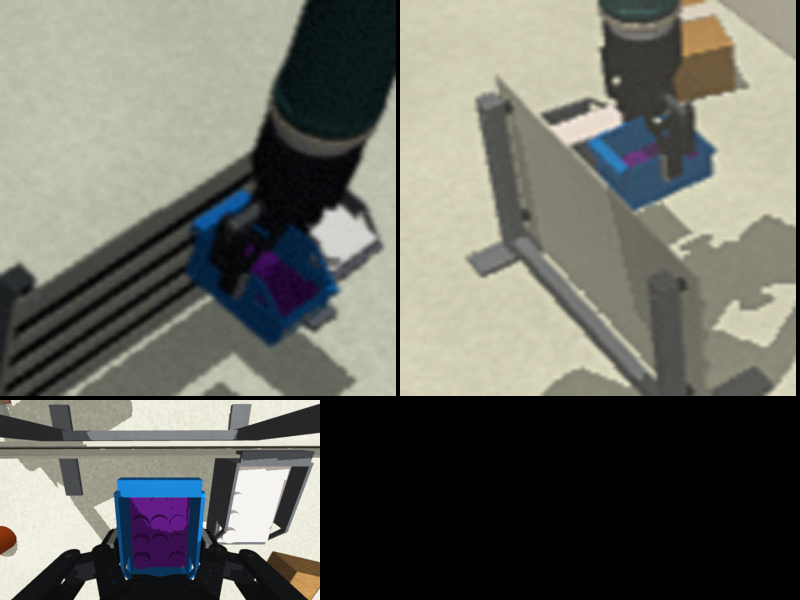

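The bin is held level just in front of the sheet, clear of the grey bin to its right. The sheet's top edge is visible behind it. I'll feel forward slowly.

Call:
send_rows --motion '[[[3,0,0,0,0.4],[6,0,0,0,0.4],[8,0,0,0,0.4],[9,0,0,0,0.4],[10,0,0,0,0.4],[10,0,0,0,0.4]]]'

```text
t: 7.82
eef_pos: [0.5834, 0.3339, 0.3507]
ee_rot: [0.023, 1.0, -0.0, 0.0]
wrist_force: [-0.6, 0.0, -2.8]
grip_width: 0.0648
grip_force: 51.9
```

Call:
send_rows --motion '[[[1,0,0,0,0.4],[2,0,0,0,0.4],[3,0,0,0,0.4],[3,0,0,0,0.4]]]'

```text
t: 8.32
eef_pos: [0.5803, 0.334, 0.3506]
ee_rot: [0.023, 1.0, -0.0, -0.0]
wrist_force: [-1.1, 0.5, -2.3]
grip_width: 0.0655
grip_force: 51.9
```

Call:
send_rows --motion '[[[1,0,0,0,0.4],[2,0,0,0,0.4],[2,0,0,0,0.4]]]'

```text
t: 8.7
eef_pos: [0.5783, 0.3341, 0.3506]
ee_rot: [0.023, 1.0, -0.0, -0.0]
wrist_force: [0.1, -0.4, -2.2]
grip_width: 0.0656
grip_force: 51.9
```

Call:
send_rows --motion '[[[1,0,0,0,0.4],[1.5,0,0,0,0.4],[2,0,0,0,0.4],[2,0,0,0,0.4]]]'

```text
t: 9.2
eef_pos: [0.5764, 0.3342, 0.3507]
ee_rot: [0.023, 1.0, -0.0, -0.0]
wrist_force: [-0.4, -0.8, -3.2]
grip_width: 0.0651
grip_force: 51.9
```

Call:
send_rows --motion '[[[0.7,0,0,0,0.4],[1.5,0,0,0,0.4],[1.5,0,0,0,0.4]]]'

```text
t: 9.57
eef_pos: [0.5748, 0.3343, 0.3507]
ee_rot: [0.023, 1.0, -0.0, -0.0]
wrist_force: [0.9, 0.3, -1.6]
grip_width: 0.0654
grip_force: 51.9
```

Call:
send_rows --motion '[[[0.7,0,0,0,0.4],[1.5,0,0,0,0.4],[1.5,0,0,0,0.4]]]'

```text
t: 9.95
eef_pos: [0.5733, 0.3344, 0.3507]
ee_rot: [0.023, 1.0, -0.0, -0.0]
wrist_force: [0.2, 0.0, -2.9]
grip_width: 0.0656
grip_force: 51.9
```

Call:
send_rows --motion '[[[0.7,0,0,0,0.4],[1.5,0,0,0,0.4],[1.5,0,0,0,0.4]]]'

```text
t: 10.32
eef_pos: [0.572, 0.3344, 0.3507]
ee_rot: [0.023, 1.0, -0.0, 0.0]
wrist_force: [0.9, -0.0, -2.8]
grip_width: 0.0657
grip_force: 51.8
```

Call:
send_rows --motion '[[[0.7,0,0,0,0.4],[1.5,0,0,0,0.4],[1.5,0,0,0,0.4]]]'

```text
t: 10.7
eef_pos: [0.5715, 0.3345, 0.3511]
ee_rot: [0.023, 1.0, 0.0, 0.002]
wrist_force: [5.4, -0.9, -5.0]
grip_width: 0.0655
grip_force: 51.6
```

```bash
python3 - <<'E'
from h import *
s=manip.get_state();print(s["t"],s["eef_pos"],s["wrist_force"])
W=manip.camera_model("wrist");im=manip.read_camera("wrist");np.savez("w5.npz",**W)
cv2.imwrite("pics/w5.png",im[:,:,::-1])
print(proj(W,(.515,.334,.2145)),proj(W,(.5235,.334,.18)),proj(W,(.515,.334,.228)))
cv2.imwrite("pics/w5b.png",cv2.resize(cv2.convertScaleAbs(im[40:240,160:480,::-1],alpha=1.6),(800,500),interpolation=cv2.INTER_CUBIC))
E
```

```text
10.7 [0.57149382 0.33449169 0.35106674] [ 5.41646494 -0.92192871 -5.01319487]
[311.23059965 161.31089756] [313.87794168 166.06627833] [310.24938367 169.19192855]
```

View pics/w5b.png

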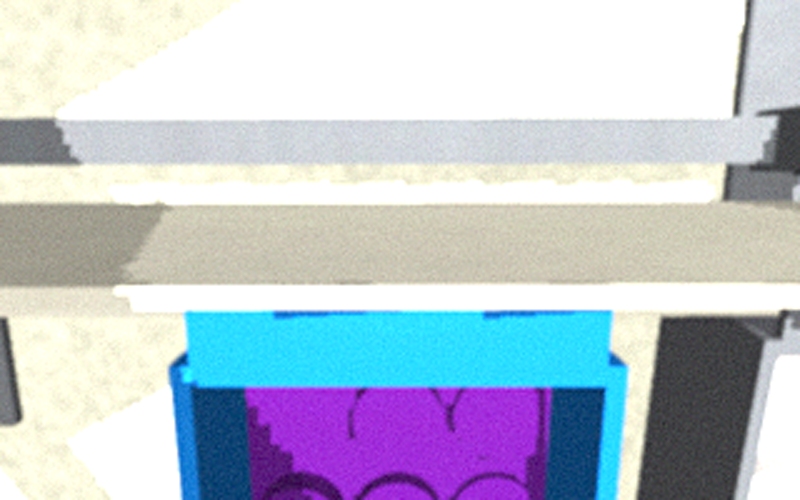

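The wrist crop shows the flange's rear edge flush along the sheet's top front edge (crop row ~310) and parallel to it, and the wrist force is about 5 N. That means the sheet is found, with contact at TCP x ≈ 0.572. I'll back off 3 mm of command, giving a lip gap of about 1.4 mm, and ease down.

Call:
send_rows --motion '[[[-1.5,0,0,0,0.4],[-3,0,0,0,0.4],[-3,0,0,0,0.4],[-3,0,3,0,0.4],[-3,0,6,0,0.4],[-3,0,9,0,0.4],[-3,0,11,0,0.4],[-3,0,13,0,0.4],[-3,0,13,0,0.4],[-3,0,13,0,0.4]]]'

```text
t: 12.0
eef_pos: [0.5735, 0.3344, 0.3378]
ee_rot: [0.023, 1.0, -0.0, 0.0]
wrist_force: [-0.1, -0.2, -2.5]
grip_width: 0.0653
grip_force: 51.8
```

Call:
send_rows --motion '[[[0,0,1,0,0.4],[0,0,2,0,0.4],[0,0,2,0,0.4]]]'

```text
t: 12.38
eef_pos: [0.5734, 0.3343, 0.3356]
ee_rot: [0.023, 1.0, -0.0, -0.0]
wrist_force: [-0.4, -0.3, -2.6]
grip_width: 0.0651
grip_force: 51.8
```

Call:
send_rows --motion '[[[0,0,0.8,0,0.4],[0,0,1.5,0,0.4],[0,0,1.5,0,0.4]]]'

```text
t: 12.75
eef_pos: [0.5734, 0.3343, 0.3341]
ee_rot: [0.023, 1.0, -0.0, -0.0]
wrist_force: [0.0, -0.2, -3.0]
grip_width: 0.0654
grip_force: 51.8
```

Call:
send_rows --motion '[[[0,0,0.8,0,0.4],[0,0,1.5,0,0.4],[0,0,1.5,0,0.4]]]'

```text
t: 13.12
eef_pos: [0.5734, 0.3343, 0.3326]
ee_rot: [0.023, 1.0, -0.0, -0.0]
wrist_force: [0.4, 1.4, -3.1]
grip_width: 0.0655
grip_force: 51.8
```

Call:
send_rows --motion '[[[0,0,0.8,0,0.4],[0,0,1.5,0,0.4],[0,0,1.5,0,0.4]]]'

```text
t: 13.5
eef_pos: [0.5734, 0.3343, 0.3311]
ee_rot: [0.023, 1.0, -0.0, -0.0]
wrist_force: [-0.0, -1.1, -2.7]
grip_width: 0.0656
grip_force: 51.8
```

Call:
send_rows --motion '[[[0,0,0.7,0,0.4],[0,0,1.2,0,0.4],[0,0,1.2,0,0.4]]]'

```text
t: 13.88
eef_pos: [0.5734, 0.3343, 0.3299]
ee_rot: [0.023, 1.0, -0.0, -0.0]
wrist_force: [-0.2, 0.3, -3.7]
grip_width: 0.0656
grip_force: 51.8
```

Call:
send_rows --motion '[[[0,0,0.7,0,0.4],[0,0,1.2,0,0.4],[0,0,1.2,0,0.4]]]'

```text
t: 14.25
eef_pos: [0.5734, 0.3343, 0.3287]
ee_rot: [0.023, 1.0, -0.0, -0.0]
wrist_force: [0.4, -0.3, -3.0]
grip_width: 0.0656
grip_force: 51.8
```

Call:
send_rows --motion '[[[0,0,0.7,0,0.4],[0,0,1.3,0,0.4],[0,0,1.3,0,0.4]]]'

```text
t: 14.62
eef_pos: [0.5734, 0.3343, 0.3274]
ee_rot: [0.023, 1.0, -0.0, -0.0]
wrist_force: [0.5, -0.1, -2.3]
grip_width: 0.0655
grip_force: 51.8
```

Call:
send_rows --motion '[[[0,0,0.7,0,0.4],[0,0,1.3,0,0.4],[0,0,1.3,0,0.4]]]'

```text
t: 15.0
eef_pos: [0.5734, 0.3343, 0.3261]
ee_rot: [0.023, 1.0, -0.0, -0.0]
wrist_force: [-0.4, -0.6, -3.0]
grip_width: 0.0654
grip_force: 51.8
```

Call:
send_rows --motion '[[[0,0,0.7,0,0.4],[0,0,1.3,0,0.4],[0,0,1.3,0,0.4]]]'

```text
t: 15.38
eef_pos: [0.5733, 0.3343, 0.3248]
ee_rot: [0.023, 1.0, -0.0, -0.0]
wrist_force: [-0.5, -0.2, -1.8]
grip_width: 0.0655
grip_force: 51.8
```

Call:
send_rows --motion '[[[0,0,0.7,0,0.4],[0,0,1.3,0,0.4],[0,0,1.3,0,0.4]]]'

```text
t: 15.75
eef_pos: [0.5734, 0.3343, 0.3235]
ee_rot: [0.023, 1.0, -0.0, -0.0]
wrist_force: [0.3, -0.1, -2.9]
grip_width: 0.0652
grip_force: 51.8
```

Call:
send_rows --motion '[[[0,0,0.7,0,0.4],[0,0,1.3,0,0.4],[0,0,1.3,0,0.4]]]'

```text
t: 16.12
eef_pos: [0.5734, 0.3344, 0.3224]
ee_rot: [0.023, 1.0, -0.0, 0.0]
wrist_force: [-1.2, 0.5, -2.1]
grip_width: 0.0655
grip_force: 52.1
```

Call:
send_rows --motion '[[[0,0,0.7,0,0.4],[0,0,1.3,0,0.4],[0,0,1.3,0,0.4]]]'

```text
t: 16.5
eef_pos: [0.5734, 0.3344, 0.322]
ee_rot: [0.023, 1.0, 0.0, 0.0]
wrist_force: [-1.7, -1.9, 5.8]
grip_width: 0.0655
grip_force: 52.6
```

Call:
send_rows --motion '[[[0,0,0.7,0,0.4],[0,0,1.3,0,0.4],[0,0,1.3,0,0.4]]]'

```text
t: 16.88
eef_pos: [0.5734, 0.3344, 0.3207]
ee_rot: [0.023, 1.0, 0.0, 0.0]
wrist_force: [-2.0, -1.9, 5.4]
grip_width: 0.0652
grip_force: 53.1
```

Contact came at TCP z ≈ 0.322, so the flange underside is at 0.182. The lip passed the edge freely. Catching on the edge would have put the louvre at 0.173, which is outside its ±10 mm range, so the bin is home. I'll take a quick look before releasing.

```bash
python3 - <<'E'
from h import *
s=manip.get_state();print(s["eef_pos"],s["wrist_force"],s["moment"])
w=manip.read_camera("wrist");b=manip.read_camera("side");a=manip.read_camera("scene")
f=lambda i,s:cv2.resize(cv2.convertScaleAbs(i[...,::-1],alpha=1.5),s,interpolation=cv2.INTER_CUBIC)
o=np.zeros((600,800,3),np.uint8);o[:300,:480]=f(w[20:270,120:520],(480,300));o[300:,:400]=f(a[70:160,380:500],(400,300));o[300:,400:]=f(b[60:150,210:330],(400,300))
cv2.imwrite("pics/c6.png",o)
E
```

```text
[0.57336954 0.33443839 0.32073085] [-1.98380832 -1.92316889  5.36594446] [-0.11753783  0.68487944  0.06630557]
```

View pics/c6.png

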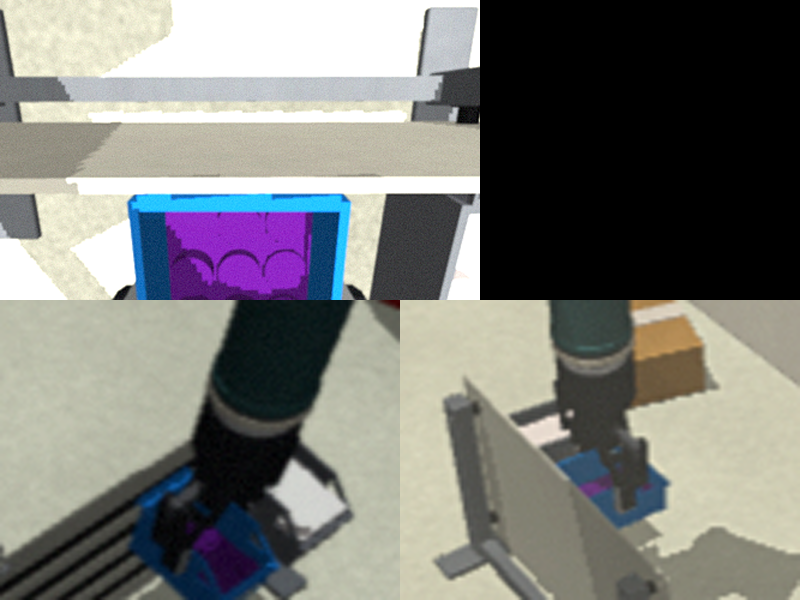

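The wrist crop shows the flange dropped below and behind the sheet's top edge, with the bin square to it. I'll release gently and withdraw upward.

Call:
send_rows --motion '[[[0,0,-0.5,0,0.8],[0,0,-0.5,0,0.85],[0,0,-0.5,0,0.95],[0,0,-0.5,0,0.95],[0,0,-0.5,0,0.95],[0,0,-0.5,0,0.95],[0,0,-10,0,0.95],[0,0,-30,0,0.95],[0,0,-60,0,0.95],[0,0,-95,0,0.95],[0,0,-100,0,0.95],[0,0,-100,0,0.95]]]' --grip_force 20

```text
t: 18.52
eef_pos: [0.5733, 0.3343, 0.4199]
ee_rot: [0.023, 1.0, 0.0, 0.0]
wrist_force: [-1.7, 0.9, -0.1]
grip_width: 0.0808
grip_force: 0.0
```

```bash
python3 - <<'E'
from h import *
s=manip.get_state();print(s["t"],s["eef_pos"],s["ee_rot"],s["wrist_force"])
W=manip.camera_model("wrist");np.savez("w7.npz",**W)
w=manip.read_camera("wrist");b=manip.read_camera("side");a=manip.read_camera("scene")
cv2.imwrite("pics/w7.png",w[...,::-1])
f=lambda i,s:cv2.resize(cv2.convertScaleAbs(i[...,::-1],alpha=1.5),s,interpolation=cv2.INTER_CUBIC)
o=np.zeros((600,800,3),np.uint8);o[:300,:480]=f(w,(480,300));o[300:,:400]=f(a[70:160,380:500],(400,300));o[300:,400:]=f(b[60:150,210:330],(400,300))
cv2.imwrite("pics/c7.png",o)
E
```

```text
18.525 [0.57327019 0.33434896 0.41990602] [2.25800372e-02 9.99745002e-01 7.22171887e-05 2.58721178e-04] [-1.66751701  0.90984329 -0.08545374]
```

View pics/c7.png

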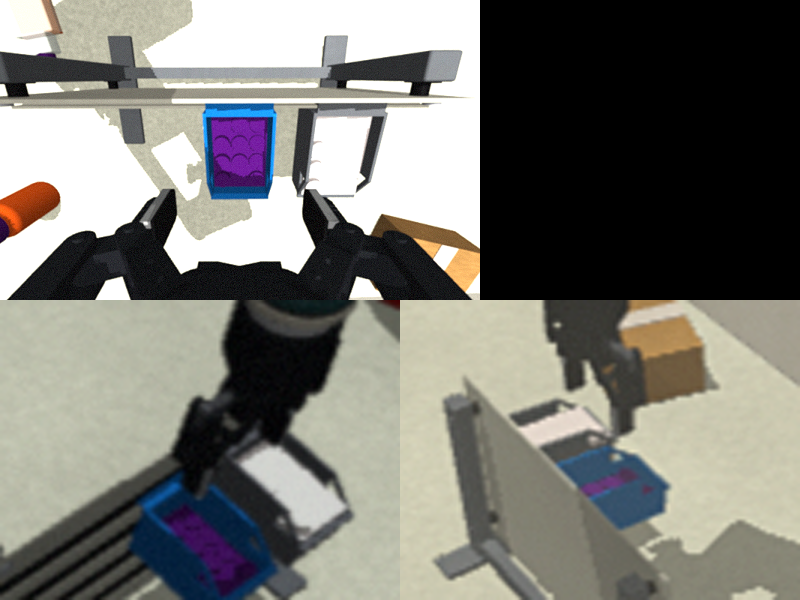

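The blue bin hangs with its front drooped and about 30-38 mm clear of the grey bin. Next I'll shut the fingers and come down beside its free side, near the back.

Call:
send_rows --motion '[[[5,-35,0,0,0],[23,-70,0,0,0],[23,-70,0,0,0],[23,-70,0,0,0],[23,-70,0,0,0],[23,-70,25,0,0],[23,-70,50,0,0],[23,-70,70,0,0],[23,-70,80,0,0],[23,-70,85,0,0],[23,-70,85,0,0],[23,-70,85,0,0]]]'

```text
t: 20.18
eef_pos: [0.5476, 0.2656, 0.3355]
ee_rot: [0.023, 1.0, 0.0, 0.001]
wrist_force: [-0.1, 0.2, 1.4]
grip_width: -0.0002
grip_force: 0.0
```

```bash
python3 - <<'E'
from h import *
s=manip.get_state();print(s["t"],s["eef_pos"],s["ee_rot"],s["wrist_force"],s["grip_width"])
W=dict(np.load("w7.npz"));print([onz(W,u,.183).round(4).tolist() for u in ((272,148),(365,148),(411,148))])
w=manip.read_camera("wrist");a=manip.read_camera("scene")
cv2.imwrite("pics/w8.png",w[...,::-1])
f=lambda i,s:cv2.resize(cv2.convertScaleAbs(i[...,::-1],alpha=1.5),s,interpolation=cv2.INTER_CUBIC)
o=np.zeros((400,800,3),np.uint8);o[:300,:480]=f(w,(480,300));o[:240,480:800]=f(a[70:160,380:500],(320,240))
cv2.imwrite("pics/c8.png",o)
E
```

```text
20.175 [0.54759495 0.26564078 0.33548149] [2.26071895e-02 9.99744181e-01 2.22416299e-04 6.62077320e-04] [-0.05884305  0.20251355  1.4340232 ] -0.00016234398829742243
[[0.524, 0.3047, 0.183], [0.5269, 0.3672, 0.183], [0.5284, 0.3981, 0.183]]
```

View pics/c8.png

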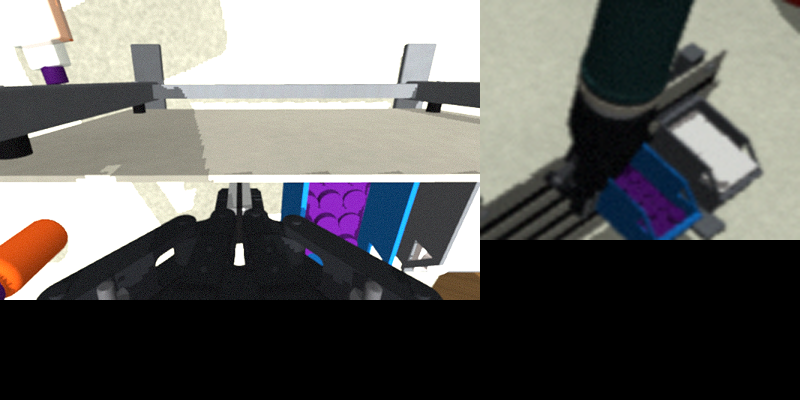

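The shut fingers at wrist crop (240,200) stand left of the blue bin's side, which is at (285,210). The gap from blue to grey is about 31 mm. I'll approach and push slowly.

Call:
send_rows --motion '[[[0,5,0,0,0],[0,10,0,0,0],[0,14,0,0,0],[0,16,0,0,0],[0,17,0,0,0],[0,18,0,0,0],[0,18,0,0,0]]]'

```text
t: 21.15
eef_pos: [0.5481, 0.2834, 0.3347]
ee_rot: [0.023, 1.0, -0.0, -0.0]
wrist_force: [0.7, 0.1, 1.1]
grip_width: 0.0001
grip_force: 0.0
```

Call:
send_rows --motion '[[[0,1,0,0,0],[0,2,0,0,0],[0,3,0,0,0],[0,4,0,0,0],[0,4,0,0,0]]]'

```text
t: 21.78
eef_pos: [0.5483, 0.2875, 0.3347]
ee_rot: [0.023, 1.0, -0.0, 0.0]
wrist_force: [-0.1, 0.6, -0.3]
grip_width: 0.0001
grip_force: 0.0
```

Call:
send_rows --motion '[[[0,1,0,0,0],[0,2,0,0,0],[0,3,0,0,0],[0,4,0,0,0]]]'

```text
t: 22.28
eef_pos: [0.5485, 0.2912, 0.3347]
ee_rot: [0.023, 1.0, -0.0, -0.0]
wrist_force: [-0.0, -2.7, 0.5]
grip_width: 0.0002
grip_force: 1.6
```

Call:
send_rows --motion '[[[0,1,0,0,0],[0,2,0,0,0],[0,3,0,0,0],[0,4,0,0,0],[0,5,0,0,0],[0,6,0,0,0]]]'

```text
t: 23.02
eef_pos: [0.5487, 0.2975, 0.3347]
ee_rot: [0.023, 1.0, -0.0, -0.0]
wrist_force: [0.9, -3.3, 0.8]
grip_width: -0.0001
grip_force: 1.5
```

Call:
send_rows --motion '[[[0,1,0,0,0],[0,2,0,0,0],[0,3,0,0,0],[0,4,0,0,0],[0,5,0,0,0],[0,6,0,0,0]]]'

```text
t: 23.78
eef_pos: [0.549, 0.3035, 0.3347]
ee_rot: [0.023, 1.0, -0.0, -0.0]
wrist_force: [1.0, -2.9, 0.7]
grip_width: -0.0002
grip_force: 1.5
```

Call:
send_rows --motion '[[[0,1,0,0,0],[0,2,0,0,0],[0,3,0,0,0],[0,4,0,0,0],[0,5,0,0,0],[0,6,0,0,0]]]'

```text
t: 24.52
eef_pos: [0.5492, 0.3095, 0.3347]
ee_rot: [0.023, 1.0, -0.0, -0.0]
wrist_force: [0.7, -3.0, 0.3]
grip_width: -0.0002
grip_force: 1.5
```

```bash
python3 - <<'E'
from h import *
s=manip.get_state();print(s["t"],s["eef_pos"],s["wrist_force"])
W=manip.camera_model("wrist");np.savez("w9.npz",**W)
w=manip.read_camera("wrist");a=manip.read_camera("scene")
cv2.imwrite("pics/w9.png",w[...,::-1]);cv2.imwrite("pics/s9.png",a[...,::-1])
g=cv2.cvtColor(w,cv2.COLOR_RGB2HSV)
r=g[265,360:640];print([tuple(x) for x in r[::6].tolist()])
E
```

```text
24.525 [0.54924143 0.30947852 0.33468455] [ 0.67411139 -3.04148476  0.33711023]
[(141, 244, 68), (140, 209, 78), (140, 221, 76), (141, 228, 67), (141, 214, 56), (140, 198, 85), (141, 215, 83), (141, 203, 133), (141, 204, 130), (141, 201, 133), (141, 197, 114), (141, 196, 139), (140, 203, 137), (140, 214, 130), (139, 194, 139), (119, 140, 73), (103, 251, 70), (103, 210, 68), (103, 255, 69), (104, 255, 65), (105, 234, 73), (104, 240, 70), (105, 255, 69), (103, 224, 219), (83, 24, 43), (120, 12, 41), (0, 14, 36), (105, 12, 41), (102, 16, 82), (108, 8, 150), (23, 4, 246), (20, 3, 246), (24, 5, 247), (24, 5, 246), (30, 4, 246), (23, 4, 246), (30, 3, 246), (24, 5, 246), (15, 4, 247), (23, 4, 247), (24, 5, 246), (20, 3, 247), (23, 4, 247), (14, 12, 229), (165, 8, 65), (60, 6, 41), (120, 7, 35)]
```

The force is a steady 3 N and about 10 mm remains. I'll take finer steps.

Call:
send_rows --motion '[[[0,1,0,0,0],[0,2,0,0,0],[0,3,0,0,0],[0,4,0,0,0],[0,5,0,0,0]]]'

```text
t: 25.25
eef_pos: [0.5495, 0.3145, 0.3347]
ee_rot: [0.023, 1.0, -0.0, -0.0]
wrist_force: [0.8, -3.0, 0.1]
grip_width: -0.0001
grip_force: 1.6
```

Call:
send_rows --motion '[[[0,0.5,0,0,0],[0,1,0,0,0],[0,1.5,0,0,0]]]'

```text
t: 25.62
eef_pos: [0.5495, 0.316, 0.3347]
ee_rot: [0.023, 1.0, -0.0, -0.0]
wrist_force: [0.5, -3.7, 1.0]
grip_width: 0.0
grip_force: 1.6
```

Call:
send_rows --motion '[[[0,0.5,0,0,0],[0,1,0,0,0]]]'

```text
t: 25.88
eef_pos: [0.5496, 0.3169, 0.3347]
ee_rot: [0.023, 1.0, -0.0, -0.0]
wrist_force: [0.6, -1.3, 0.5]
grip_width: -0.0002
grip_force: 1.6
```

Call:
send_rows --motion '[[[0,0.5,0,0,0],[0,1,0,0,0]]]'

```text
t: 26.12
eef_pos: [0.5496, 0.3179, 0.3347]
ee_rot: [0.023, 1.0, -0.0, -0.0]
wrist_force: [-1.0, -3.3, 0.5]
grip_width: 0.0
grip_force: 1.6
```

```bash
cat > gap.py <<'E'
from h import *
s=manip.get_state();print(s["t"],s["eef_pos"].round(4),s["wrist_force"].round(1))
W=manip.camera_model("wrist");w=manip.read_camera("wrist");g=cv2.cvtColor(w,cv2.COLOR_RGB2HSV)
for y in(255,265,275):
    r=g[y].astype(int);blue=np.nonzero((abs(r[:,0]-104)<8)&(r[:,1]>150)&(r[:,2]>40))[0];e=blue.max()
    d=next(i for i in range(e+1,640) if r[i,2]>110 and r[i,1]<80)
    print(y,e,d,[onz(W,(u,y),.183)[:2].round(4).tolist() for u in(e,d)])
E
python3 gap.py
```

```text
26.125 [0.5496 0.3179 0.3347] [-1.  -3.3  0.5]
255 503 513 [[0.5409, 0.3991], [0.5411, 0.4035]]
265 501 510 [[0.5458, 0.3988], [0.546, 0.4028]]
275 498 507 [[0.5508, 0.3981], [0.551, 0.4022]]
```

Call:
send_rows --motion '[[[0,0.5,0,0,0],[0,1,0,0,0],[0,1,0,0,0]]]'

```text
t: 26.55
eef_pos: [0.5497, 0.319, 0.3347]
ee_rot: [0.023, 1.0, 0.0, -0.0]
wrist_force: [-0.4, -3.1, 1.5]
grip_width: -0.0003
grip_force: 1.4
```

Call:
send_rows --motion '[[[0,0.5,0,0,0],[0,1,0,0,0],[0,1,0,0,0]]]'

```text
t: 26.92
eef_pos: [0.5497, 0.32, 0.3347]
ee_rot: [0.023, 1.0, -0.0, -0.0]
wrist_force: [0.1, -2.9, 1.4]
grip_width: -0.0001
grip_force: 1.4
```

Call:
send_rows --motion '[[[0,0.4,0,0,0],[0,0.7,0,0,0],[0,0.7,0,0,0]]]'

```text
t: 27.3
eef_pos: [0.5497, 0.3206, 0.3346]
ee_rot: [0.023, 1.0, -0.0, -0.0]
wrist_force: [-0.5, -2.5, 1.0]
grip_width: 0.0002
grip_force: 1.5
```

```bash
python3 gap.py
```

```text
27.3 [0.5497 0.3206 0.3346] [-0.5 -2.5  1. ]
255 503 507 [[0.541, 0.4018], [0.5411, 0.4035]]
265 501 504 [[0.546, 0.4015], [0.546, 0.4029]]
275 498 501 [[0.551, 0.4008], [0.551, 0.4022]]
```

Call:
send_rows --motion '[[[0,0.4,0,0,0],[0,0.7,0,0,0],[0,0.7,0,0,0]]]'

```text
t: 27.72
eef_pos: [0.5498, 0.3213, 0.3347]
ee_rot: [0.023, 1.0, -0.0, -0.0]
wrist_force: [-0.4, -2.9, 0.5]
grip_width: -0.0002
grip_force: 1.5
```

Call:
send_rows --motion '[[[0,0.4,0,0,0],[0,0.4,0,0,0]]]'

```text
t: 27.98
eef_pos: [0.5498, 0.3217, 0.3346]
ee_rot: [0.023, 1.0, -0.0, -0.0]
wrist_force: [-0.0, -3.2, 0.8]
grip_width: -0.0003
grip_force: 1.5
```

Call:
send_rows --motion '[[[0,0.4,0,0,0],[0,0.4,0,0,0]]]'

```text
t: 28.22
eef_pos: [0.5498, 0.3221, 0.3347]
ee_rot: [0.023, 1.0, -0.0, -0.0]
wrist_force: [-0.8, -3.0, 1.0]
grip_width: 0.0001
grip_force: 1.7
```

```bash
python3 gap.py
```

```text
28.225 [0.5498 0.3221 0.3347] [-0.8 -3.   1. ]
255 502 504 [[0.541, 0.4028], [0.5411, 0.4036]]
265 500 501 [[0.546, 0.4025], [0.546, 0.403]]
275 497 499 [[0.551, 0.4018], [0.551, 0.4027]]
```

Call:
send_rows --motion '[[[0,0.4,0,0,0],[0,0.4,0,0,0]]]'

```text
t: 28.52
eef_pos: [0.5498, 0.3223, 0.3346]
ee_rot: [0.023, 1.0, -0.0, -0.0]
wrist_force: [-1.0, -5.2, 1.8]
grip_width: 0.0001
grip_force: 2.5
```

Call:
send_rows --motion '[[[0,0.4,0,0,0],[0,0.4,0,0,0]]]'

```text
t: 28.78
eef_pos: [0.5498, 0.3224, 0.3346]
ee_rot: [0.023, 1.0, -0.001, -0.0]
wrist_force: [-0.8, -5.8, 1.9]
grip_width: -0.0002
grip_force: 3.1
```

```bash
python3 gap.py
```

```text
28.775 [0.5498 0.3224 0.3346] [-0.8 -5.8  1.9]
255 502 504 [[0.5409, 0.4028], [0.541, 0.4037]]
265 500 501 [[0.5459, 0.4026], [0.5459, 0.403]]
275 497 499 [[0.5509, 0.4019], [0.5509, 0.4028]]
```

The force rose to 5.8 N and motion stopped, so the bins have met. I'll retreat sideways, go up, then verify.

Call:
send_rows --motion '[[[0,-1,0,0,0],[0,-4,0,0,0],[0,-12,0,0,0],[0,-25,0,0,0],[0,-25,0,0,0],[0,-25,-30,0,0],[0,-25,-75,0,0],[-15,-25,-110,0,0],[-30,-10,-110,0,0],[-30,-10,-110,0,0]]]'

```text
t: 30.08
eef_pos: [0.5801, 0.312, 0.4451]
ee_rot: [0.023, 1.0, 0.0, 0.001]
wrist_force: [-0.5, -0.2, -0.5]
grip_width: -0.0
grip_force: 0.0
```

```bash
python3 - <<'E'
from h import *
s=manip.get_state();print(s["t"],s["eef_pos"],s["wrist_force"])
w=manip.read_camera("wrist");b=manip.read_camera("side");a=manip.read_camera("scene")
f=lambda i,s:cv2.resize(cv2.convertScaleAbs(i[...,::-1],alpha=1.5),s,interpolation=cv2.INTER_CUBIC)
o=np.zeros((600,800,3),np.uint8);o[:300,:400]=f(w[50:290,240:560],(400,300));o[:300,400:]=f(a[70:370,240:640],(400,300));o[300:,:400]=f(a[70:160,380:500],(400,300));o[300:,400:]=f(b[60:150,210:330],(400,300))
cv2.imwrite("pics/c10.png",o)
E
```

```text
30.075 [0.58013644 0.3120473  0.44506313] [-0.50372636 -0.1881591  -0.51361581]
```

View pics/c10.png

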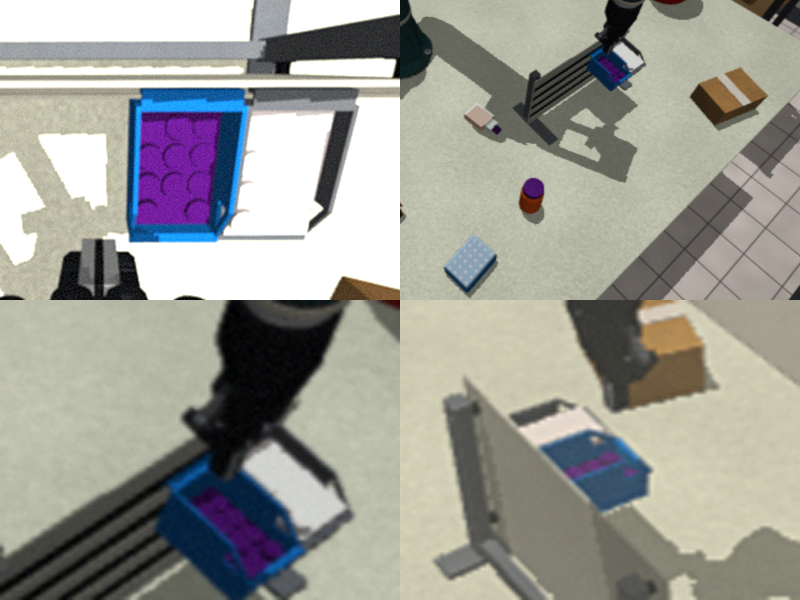

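The blue bin hangs flush against the grey bin, at wrist crop column ~245. The flask, bottle and tip box have not moved, and the gripper is clear.

```bash
python3 -c "
from bench import manip
print(manip.sign_off())"
```

```text
the job is handed in; nothing more can be done
None
```

The blue bin now hangs on the top louvre with its side against the grey bin; the robot is clear, the flask, tip box and bottle look undisturbed, and I handed the job in at about 30 s of the 64 s allowed.

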